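# Hold the drawer front home for the fitter

## Task

Be the fitter's third hand: take the loose drawer front, bring its back to the open-topped drawer box so that its two holes slide over the two wooden dowels, and press it fully home and square against the box, clear of the worktop. Do not slam it, drop it or disturb the other things. Finish while holding it there with a steady push of about 12 N (at least 6, at most 20): the fitter will then drive the screws from inside the drawer.

Things in the scene. Friction and masses are not known exactly. Their poses are not given: they have to be found in the camera images.
- front: Loose drawer front: board, slate-grey outside, white back, 296 mm long (y), 150 mm high (z), 18 mm thick (x), 0.4 to 0.65 kg, standing on its long bottom edge. Origin: middle of the bottom edge, mid-thickness. x points out of its back (the plain face with two holes, at x = +9 mm), which starts roughly facing the box; handle on the other face.
- front_top (a point): Middle of the front's top edge, 150 mm above its origin; the bare board here can be gripped across its 18 mm. When the front is home this edge is 160 mm above the worktop and the top 62 mm of the board stand above the box's rim, free for the fingers.
- hole_left (a point): Mouth of the hole in the back of the front, at y = +90 mm, 45 mm above the bottom edge, in the plane of the back face. Round, 12 mm bore, 14 mm deep, mouth countersunk 2 mm.
- hole_right (a point): The same hole at y = -90 mm.
- drawer: White open-topped drawer box on two rubber-faced packing strips; it does not slide. 242 mm wide (y), 300 mm deep (x), walls 13 mm, underside 20 mm and rim 98 mm above the worktop, steel runners 10 mm proud of its long sides. Origin: on the worktop below the middle of the outer face of its front wall (plane x = 0). x points into the drawer: the front is pressed along +x. z up.
- front_handle (a point): Middle of the dark bar handle (128 mm long along y) on the front's outer face, 75 mm above the bottom edge and 44 mm from the mid-plane.
- home (a point): Fixed to the box: where the front's origin is when home (x = -9 mm, y = 0, z = 10 mm in the box's frame, axes as the box's): back flat on the wall, bottom edge hanging 10 mm above the worktop. Wall and board are rigid: after contact the push grows only as the arm itself gives.
- dowel_left (a point): Root of the dowel on the front wall's outer face, at y = +90 mm, 55 mm above the worktop. The dowel is 8 mm thick and stands 12 mm out along -x with a tapered nose; so there is 2 mm of play all round in the hole.
- dowel_right (a point): The same dowel at y = -90 mm.
- screwdriver: The fitter's screwdriver, lying on the drawer's floor; leave alone.
- bowl_bird: White bowl with a dark rim, 128 mm across, on the worktop at the right back; leave alone.
- mug: Yellow mug, 102 mm high, on the worktop at the right front; leave alone.
- bottle_sesame: Sauce bottle with a yellow cap, the tallest, 292 mm high, in the back row at the right; leave alone.

How it is judged:
On the way:
1. the drawer front is lifted off the worktop in the gripper, away from the box (height (world z) of front above 0.005 m and contact force between the fingers and front above 3 N and contact force between front and drawer below 0.1 N), for 0.2 s.
At the end, for the whole second after the job is handed in: Both hole mouths lie within 4 mm of the dowel roots and within 2.5 mm of the box's front wall, the front is square to the box within 2.5 degrees, its bottom edge is more than 4 mm above the worktop, the gripper holds it still, and it presses on the box with 6 to 20 N throughout the last second (distance between hole_left and dowel_left below 0.004 m and x of each of hole_left, hole_right in the frame of drawer above -0.0025 m and distance between hole_right and dowel_right below 0.004 m and angle between the x axis of front and the x axis of drawer, either way round below 0.045 rad and angle between the z axis of front and the z axis of drawer, either way round below 0.045 rad and contact force between front and drawer between 6 and 20 N and contact force between the fingers and front above 3 N and height (world z) of front above 0.004 m and linear speed of front below 0.01 m/s); the arm keeps its last pose, push and grip.
It fails at once if the front is slammed or forced against the box (over 45 N) (contact force between front and drawer above 45 N).
It fails at once if the front is dropped or tipped over (angle between front's own z axis and vertical above 0.5 rad).
It fails at once if a bystander is disturbed (distance of any of screwdriver, bowl_bird, mug, bottle_sesame from where it was at the start of the episode above 0.02 m).
It also fails if it takes over 56 s, if anything falls off the work surface, if the arm or the gripper's body presses on something with over 40 N, if the wrist force passes 120 N, or if a joint passes its speed limit or range.

## Robot

A 7-joint arm with a two-finger parallel gripper is mounted at the origin on a cart in front of the work surface, level with it; the furniture and walls round the work are solid. World frame = base frame: x ahead of the robot, y to its left, z up, the work surface at z = 0. Lengths are in m, angles in rad, forces in N, time in s.
With the tool pointing down it reaches from about 0.35 to 0.775 m from the base axis. Payload 3.1 kg.
Tool frame: the origin (TCP) lies on the centre line of the jaws, within the pads' length; the fingertips stand 25 mm ahead of it and the grasp point (between the pads) lies 6 mm ahead of it; z points along the fingers, y is the line along which they close (so a half turn about z gives the same grasp; the last joint's range is limited). The gripper opens to 85 mm and grips with 20 to 120 N. Pads are 22 mm wide; open, the fingers measure 114 mm over their backs; the gripper's body (76 mm by 85 mm) begins 54 mm behind the grasp point. The pads swing forward as they close: fully open they stand 13 mm farther back than shut.
Start: joints at [-1.382, 0.311, 0.014, 1.512, -0.004, 1.319, -0.027], TCP at [0.126, 0.535, 0.256] pointing down, gripper open.
Joint ranges: [-2.7, 2.7], [-0.3, 1.91], [-1.27, 1.3], [0.12, 2.57], [-1.44, 4.58], [0.2, 2.03], [-3.05, 3.05]. Speed limits (rad/s): [2.79, 2.79, 3.14, 3.14, 3.14, 3.14, 3.14].

## Interface

Orientations are given as a unit quaternion [w, x, y, z].
In Python, from rig import arm gives the robot as it stands.
- The arm moves only by the tool arm_command, never from a script. Its argument "series" is one flat list of numbers, 7 for each row, row after row: the turn, a rotation vector about the tool's x, y, z in degrees, then the shift along the tool's x, y, z in mm, then the finger opening in mm, from 0 to 85.4. In form: [ax, ay, az, dx, dy, dz, grip, ax, ay, az, dx, dy, dz, grip, ...]. A call has 1 to 20 rows; each row is the pose to reach, as a shift and turn from the pose commanded when the call began, along the tool's axes at that moment; what a row does not reach only later rows make up. A row lasts 1/10 s, in which the tool goes at most 50 mm and 8.59 degrees, less where a joint would pass 70% of its speed; a pose out of reach is approached as far as the arm can. A call with a gripper value outside its range is refused whole. The fingers move at their own pace and stop on an object; "grip_force" is the grip in N (left out, the last holds). Time passes only in rows, so rows that repeat a pose let the fingers close. It gives the time, the measured TCP pose, the force, the opening and the grip force at its end, in the units of the state.
- arm.read_state(): the state, without advancing time (a new reading comes with each control period).
- arm.read_camera(name): name is "side" or "top" or "wrist"; returns a dict with "pixels" (400x640x3 uint8, red, green, blue), "fx", "fy", "cx", "cy" (pixels), "dist" ([k1, k2, p1, p2, k3] as OpenCV has them; the pictures are not rectified), "extrinsics" (4x4, takes a point from world to camera coordinates). Camera axes: x right, y down, z forward; pixel columns grow to the right and rows downward; lengths in m; the calibration is good to about 2 mm. A picture is of the moment at which its call begins. There is no depth.
- arm.job_done(): hands the job in; it is judged then, once.
The state is a dict: "time": time; "qpos": joint angles; "joint_velocities": joint speeds; "joint_efforts": joint torques, N m; "eef_pos": TCP position; "orientation": TCP orientation; "force": force on the tool from outside, world axes, zero at the start; "wrist_torque": the same for the moment, N m; "width": finger opening in m; "gripper_force": force on a finger pad.
Only numpy, scipy, OpenCV 4.12 (cv2) and the standard library are available. Lean on these libraries where they do the work, as an engineer would, in place of code of your own. Each camera call takes 0.05 s, during which the arm holds its last target. There are 200 camera calls.

## Working session

There is one attempt and no reset: what is moved stays moved. The work goes in short steps, Python scripts to look and compute and a tool call to move; the robot and the scene stay as the last step left them, time stands still between calls to the robot, and variables do not carry over. Pictures are saved under pics/ and viewed, at most 10 in all, crops included, and the job is handed in when it is done.

Besides the shell and the picture viewer there is one more tool, called after "Request:" by a JSON object that holds its "fn" and its "kwargs", one argument or row to a line. arm_command: Moves the arm, as the interface text tells. Its arguments: {"type":"object","properties":{"series":{"type":"array","items":{"type":"number"}},"grip_force":{"type":"number"}},"required":["series"]}

```bash
mkdir -p pics; cat > h.py <<'E'
import numpy as np, cv2
from rig import arm
from scipy.spatial.transform import Rotation as R
def cam(n,save=None):
    c=arm.read_camera(n)
    c['K']=np.array([[c['fx'],0,c['cx']],[0,c['fy'],c['cy']],[0,0,1.]]);c['D']=np.array(c['dist'],float);c['E']=np.array(c['extrinsics'])
    if save: cv2.imwrite('pics/'+save,c['pixels'][:,:,::-1])
    return c
def ray(c,uv):
    p=cv2.undistortPoints(np.array(uv,float).reshape(-1,1,2),c['K'],c['D']).reshape(-1,2)
    d=np.c_[p,np.ones(len(p))]@c['E'][:3,:3]
    return -c['E'][:3,:3].T@c['E'][:3,3],d
def onz(c,uv,z):
    o,d=ray(c,uv); return o+d*((z-o[2])/d[:,2])[:,None]
def proj(c,P):
    return cv2.projectPoints(np.array(P,float).reshape(-1,3),cv2.Rodrigues(c['E'][:3,:3])[0],c['E'][:3,3],c['K'],c['D'])[0].reshape(-1,2)
E
python3 - <<'E'
from h import *
a=cam('top','t0.png');b=cam('side','s0.png')
s=arm.read_state();print(s)
for c in(a,b):print(-c['E'][:3,:3].T@c['E'][:3,3],c['E'][2,:3])
E
```

```text
{'time': 0.1, 'qpos': array([-1.38167479,  0.31164047,  0.01400392,  1.51290272, -0.00442838,
        1.31919845, -0.02721482]), 'joint_velocities': array([-2.80554667e-04, -1.74800228e-03, -1.58698458e-04, -4.12892847e-03,
        5.20937167e-04,  4.01920033e-04, -3.15371688e-06]), 'joint_efforts': array([ 6.90744182e-04, -3.80857658e+01,  1.46449129e-01, -2.31239462e+01,
        1.22481136e-02,  8.17664957e-03, -2.56088731e-05]), 'eef_pos': array([0.12567068, 0.53483113, 0.2553301 ]), 'orientation': array([-8.96912313e-05,  1.15132728e-01,  9.93349552e-01, -1.05519383e-03]), 'force': array([-1.01107682,  0.18302583,  0.2708908 ]), 'wrist_torque': array([-0.05273427,  0.0532663 , -0.00058287]), 'gripper_force': 0.0, 'width': 0.08507013056680553}
[ 0.44411602 -0.03854697  1.29522848] [ 0.08172029 -0.02963547 -0.9962146 ]
[ 0.36909875 -0.97851968  0.79857234] [ 0.1471368   0.80666092 -0.57240626]
```

View pics/t0.png

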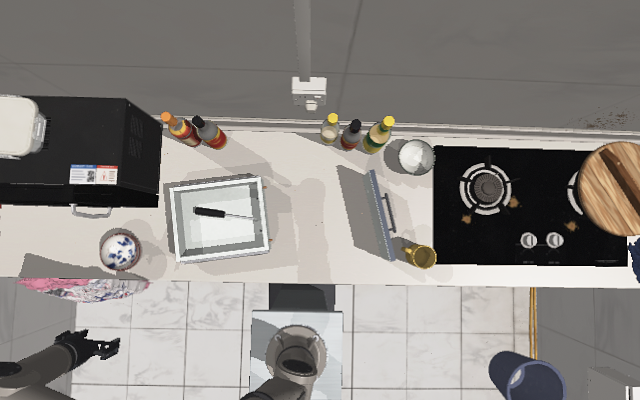

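View pics/s0.png

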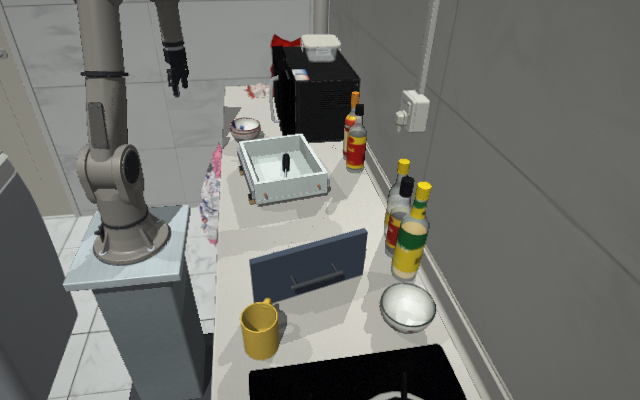

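The top view has the box at u 168–270, v 175–262 with its front wall on the right. The board stands at about (370,170)–(395,260) with the mug close by at (420,257). In the side view the board spans (250,262)–(368,232).

```bash
python3 - <<'E'
import cv2,numpy as np
a=cv2.imread('pics/t0.png')
l=cv2.resize(a[165:270,240:290],None,fx=5,fy=5,interpolation=0);r=cv2.resize(a[160:265,350:440],None,fx=5,fy=5,interpolation=0)
cv2.imwrite('pics/c0.png',np.hstack([l,r]))
E
```

```text
(no output)
```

View pics/c0.png

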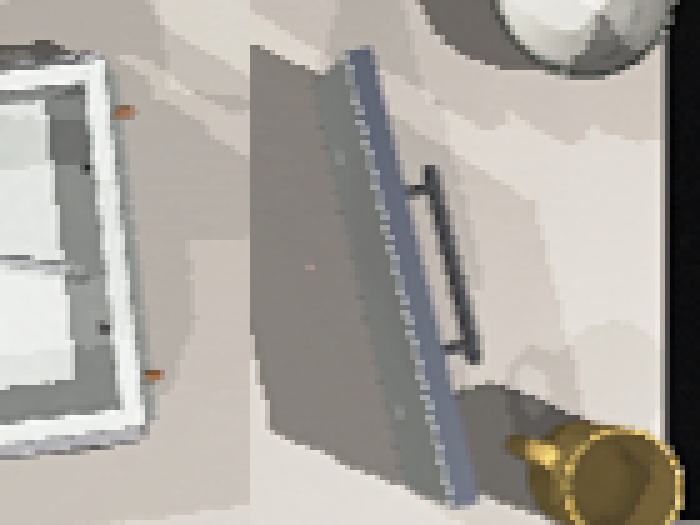

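The crop shows the blue top edge running from (371.7,170.2) to (393,260.5). The box's outer rim edge runs from (260.6,176.4) to (269.4,251), and the dowel tips are at about (266.6,187.3) and (272.6,239.8).

```bash
python3 - <<'E'
from h import *
c=cam('top')
im=c['pixels'].astype(int)
r,g,b=im[...,0],im[...,1],im[...,2]
m=((b-r>18)&(b>70)); m[:, :355]=0;m[:,405:]=0;m[:165]=0;m[265:]=0
cv2.imwrite('/tmp/m.png',m.astype(np.uint8)*255)
ys,xs=np.nonzero(m)
n,l,st,_=cv2.connectedComponentsWithStats(m.astype(np.uint8));k=1+st[1:,4].argmax();ys,xs=np.nonzero(l==k)
print('rect',cv2.minAreaRect(np.c_[xs,ys].astype(np.float32)),st[k])
P=onz(c,np.c_[xs,ys],.15)[:,:2]
rc=cv2.minAreaRect((P*1000).astype(np.float32));print('board top mm',rc, P.mean(0))
v=np.linalg.svd(P-P.mean(0))[2][0];print('dir',v,np.degrees(np.arctan2(v[1],v[0])))
m2=((r-b>50)&(r-g>25));m2[:,:255]=0;m2[:,285:]=0;m2[:170]=0;m2[250:]=0
n,l,st,ce=cv2.connectedComponentsWithStats(m2.astype(np.uint8));print(st[1:],ce[1:])
print('dowel centroids',onz(c,ce[1:],.055))
e=onz(c,[[260.8,176.4],[269.6,251]],.098);print('rim',e,np.degrees(np.arctan2(*(e[0]-e[1])[[1,0]])))
s=cam('side');q=s['pixels'].astype(int)
E
```

```text
rect ((377.9939270019531, 197.64144897460938), (32.750003814697266, 3.7339673042297363), 76.50426483154297) [373 182  11  33  81]
board top mm ((542.1068115234375, -250.3497772216797), (104.0591049194336, 11.97029972076416), 14.243565559387207) [ 0.54584268 -0.24955135]
dir [-0.96259231 -0.27095396] -164.27895885297397
[[263 186   4   2   5]
 [269 239   3   2   5]] [[264.6 186.8]
 [270.2 239.6]]
dowel centroids [[0.57705642 0.12166371 0.055     ]
 [0.39834485 0.09634368 0.055     ]]
rim [[0.60664139 0.12988141 0.098     ]
 [0.36303016 0.092342   0.098     ]] 8.760122179515044
```

```bash
cat >> h.py <<'E'
def move(pos,yaw,tool_from=None):
    """row for TCP at pos, tool down, tool y axis at world heading yaw deg"""
    s=arm.read_state();q=np.array(s['orientation']);T=R.from_quat(q[[1,2,3,0]])
    y=np.radians(yaw);Y=np.array([np.cos(y),np.sin(y),0]);Z=np.array([0,0,-1.]);X=np.cross(Y,Z)
    G=R.from_matrix(np.c_[X,Y,Z])
    rv=np.degrees((T.inv()*G).as_rotvec()); d=T.inv().apply(np.array(pos)-s['eef_pos'])*1000
    print('row',rv.round(2),d.round(1),'t',round(s['time'],2),'pos',np.round(s['eef_pos'],4),'F',np.round(s['force'],1),'w',round(s['width'],4))
E
python3 - <<'E'
from h import *
c=cam('top')
P=onz(c,[[369.4,170.4],[374,170],[390.4,261],[395.4,260]],.15);print(P)
a=(P[0]+P[1])/2;b=(P[2]+P[3])/2;m=(a+b)/2;yaw=np.degrees(np.arctan2(*(a-b)[[1,0]]));print(m,yaw,np.linalg.norm(a-b))
move([.40,.22,.30],90+yaw); move([m[0],m[1],.26],90+yaw)
E
```

```text
[[ 0.62857402 -0.22180782  0.15      ]
 [ 0.63029372 -0.23656571  0.15      ]
 [ 0.34353145 -0.29187773  0.15      ]
 [ 0.34694944 -0.30767219  0.15      ]]
[ 0.48733716 -0.26448086  0.15      ] 13.948895446209397 0.29282861000255556
row [-6.000e-02 -1.000e-02 -2.717e+01] [-339.1 -244.1  -43.9] t 0.25 pos [0.1257 0.5351 0.2558] F [ 0.8 -0.4 -0.1] w 0.0854
row [-6.000e-02 -1.000e-02 -2.717e+01] [-534.9 -695.7   -3.4] t 0.25 pos [0.1257 0.5351 0.2558] F [ 0.8 -0.4 -0.1] w 0.0854
```

Request:
{"fn": "arm_command", "kwargs": {
  "series": [0, 0, -27, -340, -245, -44, 85, 0, 0, -27, -340, -245, -44, 85, 0, 0, -27, -340, -245, -44, 85, 0, 0, -27, -340, -245, -44, 85, 0, 0, -27, -340, -245, -44, 85, 0, 0, -27, -340, -245, -44, 85, 0, 0, -27, -340, -245, -44, 85, 0, 0, -27, -535, -696, -3, 85, 0, 0, -27, -535, -696, -3, 85, 0, 0, -27, -535, -696, -3, 85, 0, 0, -27, -535, -696, -3, 85, 0, 0, -27, -535, -696, -3, 85, 0, 0, -27, -535, -696, -3, 85, 0, 0, -27, -535, -696, -3, 85, 0, 0, -27, -535, -696, -3, 85, 0, 0, -27, -535, -696, -3, 85, 0, 0, -27, -535, -696, -3, 85, 0, 0, -27, -535, -696, -3, 85, 0, 0, -27, -535, -696, -3, 85]
}}

```text
time: 2.15
eef_pos: [0.486, -0.2713, 0.2587]
orientation: [-0.001, -0.116, 0.993, -0.003]
force: [-1.4, 0.7, 0.4]
width: 0.0848
gripper_force: 0.0
```

```bash
python3 - <<'E'
from h import *
move([.487,-.264,.26],104)
c=cam('wrist','w1.png');print(arm.read_state()['qpos'].round(2))
E
```

```text
row [-0.29 -0.19 -0.72] [-2.7  6.9 -1.4] t 2.15 pos [ 0.486  -0.2713  0.2587] F [-1.4  0.7  0.4] w 0.0848
[-0.06  0.38  0.75  1.51 -0.26  1.35  2.5 ]
```

View pics/w1.png

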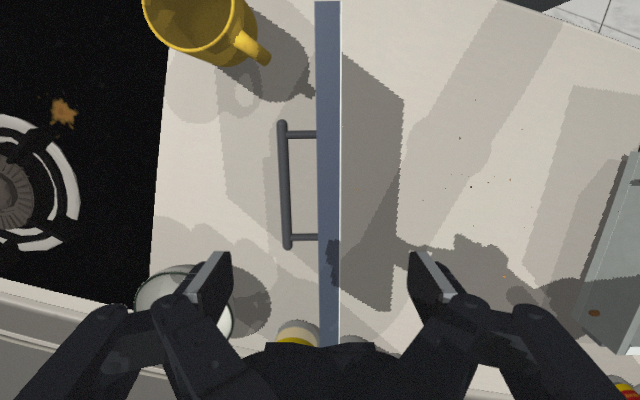

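The wrist view shows the board's top edge as a vertical blue strip at u 316–340, between the fingertips at about (220,262) and (425,262). The handle is on the left at (285,185).

```bash
python3 - <<'E'
from h import *
c=cam('wrist');im=c['pixels'].astype(int)
m=(im[...,2]-im[...,0]>15)&(im[...,2]>70);m[:,:300]=0;m[:,350:]=0
L=[];Rr=[]
for v in range(20,225,10):
    x=np.nonzero(m[v])[0]
    if len(x)>15:L.append([x.min()-.5,v]);Rr.append([x.max()+.5,v])
A=onz(c,L,.15);B=onz(c,Rr,.15);M=(A+B)/2
print(len(L),np.linalg.norm(A-B,axis=1).mean())
p=np.polyfit(M[:,0],M[:,1],1);print('yaw',np.degrees(np.arctan(p[0])),'y at .487',np.polyval(p,.487),M[0],M[-1])
ends=[u for u in range(0,1)];ys=np.nonzero(m.sum(1)>15)[0];print(ys.min(),onz(c,[[328,max(ys.min(),0)]],.15))
yaw=np.degrees(np.arctan(p[0]))
move([.487,np.polyval(p,.487),.114],90+yaw)
E
```

```text
21 0.016355765803883877
yaw 13.99992857747732 y at .487 -0.2658431448568343 [ 0.35656749 -0.29858514  0.15      ] [ 0.49478382 -0.26413368  0.15      ]
1 [[ 0.34507679 -0.30034712  0.15      ]]
row [-0.06 -0.12 -0.52] [ -1.1   1.4 144.7] t 2.25 pos [ 0.4865 -0.2672  0.2587] F [-0.5  0.5 -0.5] w 0.085
```

Request:
{"fn": "arm_command", "kwargs": {
  "series": [0, 0, -0.5, -1, 1.5, 30, 85, 0, 0, -0.5, -1, 1.5, 60, 85, 0, 0, -0.5, -1, 1.5, 90, 85, 0, 0, -0.5, -1, 1.5, 110, 85, 0, 0, -0.5, -1, 1.5, 125, 85, 0, 0, -0.5, -1, 1.5, 133, 85, 0, 0, -0.5, -1, 1.5, 133, 85, 0, 0, -0.5, -1, 1.5, 133, 60, 0, 0, -0.5, -1, 1.5, 133, 40, 0, 0, -0.5, -1, 1.5, 133, 30, 0, 0, -0.5, -1, 1.5, 133, 22, 0, 0, -0.5, -1, 1.5, 133, 16, 0, 0, -0.5, -1, 1.5, 133, 8, 0, 0, -0.5, -1, 1.5, 133, 0, 0, 0, -0.5, -1, 1.5, 133, 0, 0, 0, -0.5, -1, 1.5, 133, 0],
  "grip_force": 80
}}

```text
time: 3.85
eef_pos: [0.4884, -0.2633, 0.1269]
orientation: [0.0, -0.124, 0.992, -0.0]
force: [-0.0, -0.1, 4.7]
width: 0.0174
gripper_force: 78.2
```

```bash
python3 - <<'E'
from h import *
move([.487,-.266,.126],104)
E
```

```text
row [-0.06  0.05  0.27] [ 2.  -2.3  0.9] t 3.85 pos [ 0.4884 -0.2633  0.1269] F [-0.  -0.1  4.7] w 0.0174
```

Request:
{"fn": "arm_command", "kwargs": {
  "series": [0, 0, 0, 0, 0, -5, 0, 0, 0, 0, 0, 0, -15, 0, 0, 0, 0, 0, 0, -25, 0, 0, 0, 0, 0, 0, -35, 0, 0, 0, 0, 0, 0, -40, 0, 0, 0, 0, 0, 0, -40, 0, 0, 0, 0, 0, 0, -40, 0]
}}

```text
time: 4.55
eef_pos: [0.4879, -0.2626, 0.1663]
orientation: [-0.0, -0.124, 0.992, 0.0]
force: [-0.2, 0.3, -4.2]
width: 0.0173
gripper_force: 78.4
```

```bash
python3 - <<'E'
from h import *
move([.4975,.034,.145],98.4)
E
```

```text
row [ 0.02 -0.    5.88] [-82.4 285.1  21.3] t 4.55 pos [ 0.4879 -0.2626  0.1663] F [-0.2  0.3 -4.2] w 0.0173
```

Request:
{"fn": "arm_command", "kwargs": {
  "series": [0, 0, 0, -4, 14, 0, 0, 0, 0, 1, -10, 36, 0, 0, 0, 0, 1.5, -18, 64, 2, 0, 0, 0, 2, -27, 94, 4, 0, 0, 0, 3, -36, 124, 7, 0, 0, 0, 3.5, -45, 154, 10, 0, 0, 0, 4, -54, 184, 13, 0, 0, 0, 4.5, -62, 214, 16, 0, 0, 0, 5, -70, 241, 18, 0, 0, 0, 5.5, -77, 264, 20, 0, 0, 0, 5.9, -81, 279, 21, 0, 0, 0, 5.9, -82, 285, 21, 0, 0, 0, 5.9, -82, 285, 21, 0, 0, 0, 5.9, -82, 285, 21, 0, 0, 0, 5.9, -82, 285, 21, 0, 0, 0, 5.9, -82, 285, 21, 0]
}}

```text
time: 6.15
eef_pos: [0.4973, 0.0323, 0.1454]
orientation: [0.0, -0.072, 0.997, -0.0]
force: [-0.5, 0.2, -5.6]
width: 0.017
gripper_force: 78.6
```

```bash
python3 - <<'E'
from h import *
move([.4975,.034,.145],98.4)
w=cam('wrist');s=cam('side');t=cam('top')
W=w['pixels'];S=cv2.resize(s['pixels'][110:300,210:350],None,fx=2.2,fy=2.2,interpolation=0);T=cv2.resize(t['pixels'][160:280,240:330],None,fx=3.4,fy=3.4,interpolation=0)
cv2.imwrite('pics/w2.png',W[:,:,::-1]);h=max(S.shape[0],T.shape[0])
o=np.zeros((h,S.shape[1]+T.shape[1],3),np.uint8);o[:S.shape[0],:S.shape[1]]=S;o[:T.shape[0],S.shape[1]:]=T
cv2.imwrite('pics/st2.png',o[:,:,::-1]);print(o.shape)
E
```

```text
row [-0.02  0.01 -0.15] [-0.4  1.6  0.4] t 6.15 pos [0.4973 0.0323 0.1454] F [-0.5  0.2 -5.6] w 0.017
(418, 614, 3)
```

View pics/w2.png

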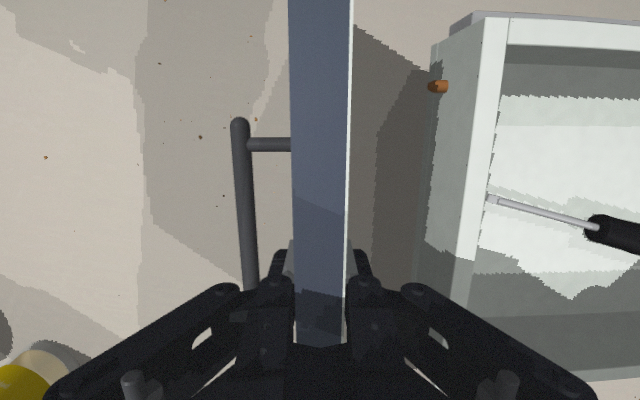

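View pics/st2.png

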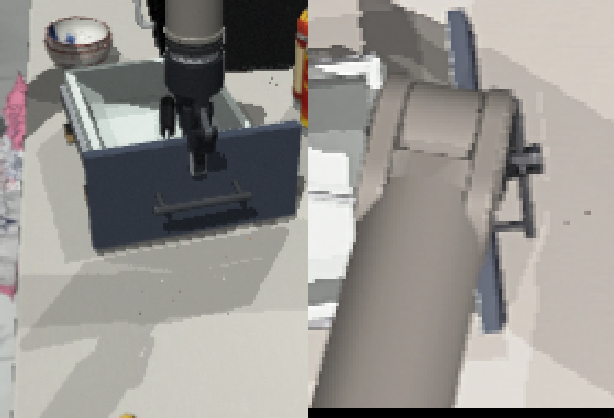

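The wrist view shows the rim's outer edge from about (483,17) to (458,262) and dowel_left as an orange stub at (438,86). The board's top edge spans u 289–352. The top view shows its far end at about (284,163) and its near end at (294,257). The side view shows it level and clear of the table.

```bash
python3 - <<'E'
from h import *
w=cam('wrist');s=cam('side');t=cam('top');st=arm.read_state();p=st['eef_pos'];q=st['orientation'];T=R.from_quat(q[[1,2,3,0]]);Y=T.apply([0,1,0]);X=T.apply([1,0,0])
print('TCP',p,'toolY heading',np.degrees(np.arctan2(Y[1],Y[0])),'X',X)
g=cv2.GaussianBlur(cv2.cvtColor(w['pixels'],cv2.COLOR_RGB2GRAY),(3,3),0).astype(int)
E=[]
for v in range(40,230,12):
    d=g[v,450:500]-g[v,447:497]; E.append([450+d.argmax()-1.5,v,d.max()])
print(np.array(E).T)
E=np.array(E);k=np.polyfit(E[:,1],E[:,0],1);ok=abs(E[:,0]-np.polyval(k,E[:,1]))<3;k=np.polyfit(E[ok,1],E[ok,0],1)
vv=np.array([40,220]);A=onz(w,np.c_[np.polyval(k,vv),vv],.098);print('rim',A,np.degrees(np.arctan2(*(A[1]-A[0])[[1,0]])))
print('corner',onz(w,[[483,17]],.098))
im=w['pixels'].astype(int);m=(im[...,0]-im[...,2]>60);m[:,:410]=0;m[:,470:]=0;m[:60]=0;m[120:]=0
ys,xs=np.nonzero(m);print('dowel px',xs.min(),xs.max(),ys.min(),ys.max(),onz(w,[[xs.min(),ys.mean()],[xs.max(),ys.mean()]],.055))
zt=p[2]+.150-.1269
def edges(c,lo,hi,rows):
    im=c['pixels'].astype(int);m=(im[...,2]-im[...,0]>12);L=[];Rr=[]
    for v in rows:
        x=np.nonzero(m[v,lo:hi])[0]+lo
        L.append([x.min()-.5,v]);Rr.append([x.max()+.5,v])
    return onz(c,L,zt),onz(c,Rr,zt)
a,b=edges(w,270,365,range(10,200,20));M=(a+b)/2;print('board w',np.linalg.norm(a-b,axis=1).round(4));kk=np.polyfit(M[:,0],M[:,1],1);print('board yaw',np.degrees(np.arctan(kk[0])),'y at tcp x',np.polyval(kk,p[0]))
im=t['pixels'].astype(int);m=(im[...,2]-im[...,0]>15)&(im[...,2]>60);m[:,:275]=0;m[:,300:]=0;m[:155]=0;m[268:]=0
for v in list(range(160,168))+list(range(250,262)):
    x=np.nonzero(m[v])[0];print(v,(x.min(),x.max()) if len(x) else None,end=' ')
e=onz(t,[[284.4,162.7],[294.4,257.6]],zt);c0=e.mean(0);print('\ntop ends',e,np.linalg.norm(e[0]-e[1]),'centre',c0,'along X from TCP mm',(c0-p)@X*1000,'Y',(c0-p)@Y*1000)
E
```

```text
TCP [0.49724085 0.03352161 0.14531914] toolY heading 98.36762120923417 X [-9.89354728e-01 -1.45523949e-01 -5.41739129e-05]
[[481.5 479.5 478.5 477.5 475.5 474.5 472.5 471.5 470.5 468.5 466.5 465.5
  463.5 462.5 460.5 458.5]
 [ 40.   52.   64.   76.   88.  100.  112.  124.  136.  148.  160.  172.
  184.  196.  208.  220. ]
 [ 75.   71.   76.   75.   72.   77.   73.   75.   81.   77.   76.   75.
   74.   72.   73.   74. ]]
rim [[0.37837515 0.09593954 0.098     ]
 [0.47309938 0.11015126 0.098     ]] 8.532591240725065
corner [[0.3680097  0.09384068 0.098     ]]
dowel px 436 446 80 90 [[0.39798346 0.09317016 0.055     ]
 [0.39692204 0.09967945 0.055     ]]
board w [0.0168 0.0167 0.0167 0.0169 0.0169 0.0169 0.0168 0.0168 0.0168 0.0165]
board yaw 8.328836388048778 y at tcp x 0.031211936385924233
160 None 161 None 162 None 163 (np.int64(281), np.int64(284)) 164 (np.int64(281), np.int64(285)) 165 (np.int64(281), np.int64(285)) 166 (np.int64(281), np.int64(285)) 167 (np.int64(281), np.int64(286)) 250 (np.int64(291), np.int64(295)) 251 (np.int64(291), np.int64(295)) 252 (np.int64(291), np.int64(295)) 253 (np.int64(291), np.int64(295)) 254 (np.int64(291), np.int64(295)) 255 (np.int64(291), np.int64(295)) 256 (np.int64(291), np.int64(295)) 257 None 258 None 259 None 260 None 261 None 
top ends [[0.64224988 0.04818475 0.16841914]
 [0.34943434 0.00827339 0.16841914]] 0.29552301607577897 centre [0.49584211 0.02822907 0.16841914] along X from TCP mm 2.152786142198148 Y -5.0319179006707655
```

Request:
{"fn": "arm_command", "kwargs": {
  "series": [0, 0, 0.2, 0, 3, 2, 0, 0, 0, 0.2, -1, 10, 5, 0, 0, 0, 0.2, -2, 20, 7, 0, 0, 0, 0.2, -2.5, 30, 8, 0, 0, 0, 0.2, -2.5, 40, 8.5, 0, 0, 0, 0.2, -2.5, 47, 8.5, 0, 0, 0, 0.2, -2.5, 50, 8.5, 0, 0, 0, 0.2, -2.5, 50, 8.5, 0, 0, 0, 0.2, -2.5, 50, 8.5, 0, 0, 0, 0.2, -2.5, 50, 8.5, 0, 0, 0, 0.2, -2.5, 50, 8.5, 0]
}}

```text
time: 7.55
eef_pos: [0.4925, 0.0829, 0.1369]
orientation: [0.0, -0.071, 0.997, -0.0]
force: [0.3, -0.2, -4.9]
width: 0.0172
gripper_force: 78.6
```

```bash
python3 - <<'E'
from h import *
w=cam('wrist','w3.png');s=cam('side');t=cam('top')
st=arm.read_state();p=st['eef_pos'];q=st['orientation'];T=R.from_quat(q[[1,2,3,0]]);Y=T.apply([0,1,0])
print(p,np.degrees(np.arctan2(Y[1],Y[0])),st['force'],T.apply([0,0,1]))
n=np.array([-.1478,.989,0]);yb=np.array([-.989,-.1478,0])
im=w['pixels'].astype(int);m=(im[...,0]-im[...,2]>60);m[:,:300]=0;m[:,470:]=0;m[:40]=0;m[160:]=0
ys,xs=np.nonzero(m);
if len(xs):
    D=onz(w,[[xs.mean(),ys.mean()]],.055)[0];print('dowel yb rel TCP',(D-p)@yb*1000,'n',(D-p)@n*1000,len(xs))
# side: predicted board corner pixels if centred at TCP, home pitch
c0=p+0.0*yb;B=[c0+yb*a*.148-n*.009+np.array([0,0,z-p[2]+(p[2]-.1269)]) for z in(0,.15) for a in(1,-1)]
px=proj(s,B);print('pred corners',px.round(1))
x0,y0=210,110
I=s['pixels'][y0:300,x0:350].copy();I=cv2.resize(I,None,fx=4,fy=3.15,interpolation=0)
I=cv2.resize(s['pixels'][120:260,215:365],None,fx=4,fy=4,interpolation=0)
for a in px: cv2.drawMarker(I,(int((a[0]+.5-215)*4),int((a[1]+.5-120)*4)),(255,0,0),0,14,1)
cv2.imwrite('pics/s3.png',I[:,:,::-1])
E
```

```text
[0.49245927 0.0831905  0.13682485] 98.14791484245707 [-0.47151229  0.48394967 -4.86060523] [ 6.32827138e-05 -2.04632929e-05 -9.99999998e-01]
pred corners [[250.4 215.5]
 [338.6 199.9]
 [246.6 175. ]
 [341.  160.9]]
```

View pics/s3.png

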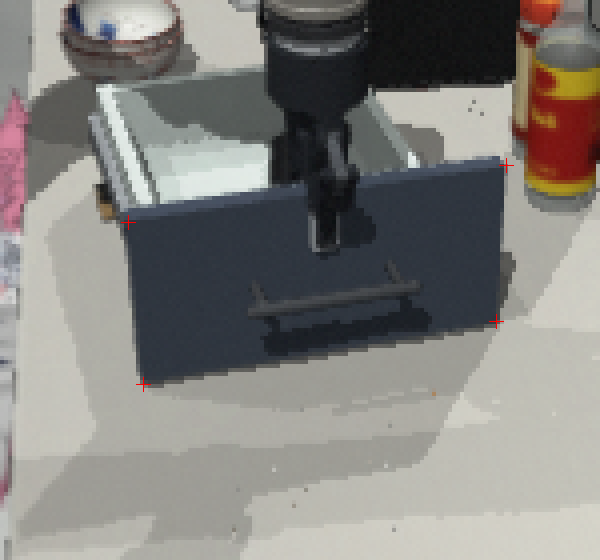

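View pics/w3.png

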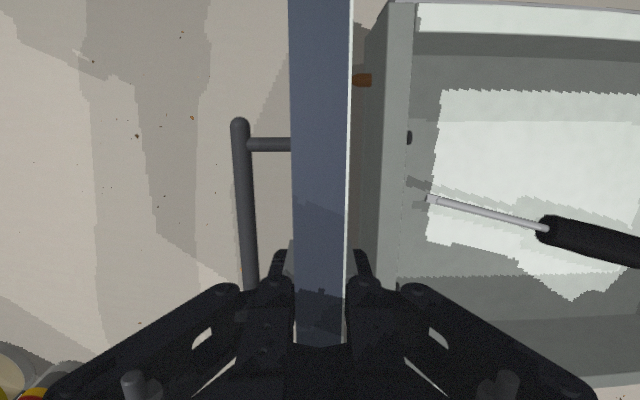

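The side view's predicted corners fall on the real ones within about 1 px, so the board is level, centred on the TCP and at the right height. The wrist view shows the dowel at (363,80) between the board and the wall, with a small gap left.

```bash
python3 - <<'E'
from h import *
w=cam('wrist');p=arm.read_state()['eef_pos']
n=np.array([-.1478,.989,0]);yb=np.array([-.989,-.1478,0])
im=w['pixels'].astype(int);m=(im[...,0]-im[...,2]>30);m[:,:345]=0;m[:,380:]=0;m[:65]=0;m[100:]=0
ys,xs=np.nonzero(m);print(len(xs),xs.min(),xs.max(),ys.min(),ys.max())
for z in (.055,.057):
    D=onz(w,[[xs.max()+.5,ys.mean()]],z)[0];print('dowel root rel TCP yb',(D-p)@yb*1000,'n',(D-p)@n*1000)
g=cv2.GaussianBlur(cv2.cvtColor(w['pixels'],cv2.COLOR_RGB2GRAY),(3,3),0).astype(int)
L=[]
for v in range(40,220,15):
    d=g[v,375:405]-g[v,372:402];L.append([375+d.argmax()-1.5,v])
A=onz(w,L,.098);print(((A-p)@n*1000).round(1),((A-p)@yb*1000).round(0))
E
```

```text
212 352 370 74 86
dowel root rel TCP yb 91.69375108583995 n 30.164186103291073
dowel root rel TCP yb 91.52031912079562 n 29.849460383867946
[30.3 30.1 30.  30.3 30.1 30.5 30.3 30.2 30.1 30.5 30.4 30.2] [106.  99.  92.  85.  78.  71.  64.  57.  49.  41.  33.  24.]
```

Request:
{"fn": "arm_command", "kwargs": {
  "series": [0, 0, -0.4, 0.7, 2, 0, 0, 0, 0, -0.4, 0.7, 5, 0, 0, 0, 0, -0.4, 0.7, 7, 0, 0, 0, 0, -0.4, 0.7, 9, 0, 0, 0, 0, -0.4, 0.7, 11, 0, 0, 0, 0, -0.4, 0.7, 12, 0, 0, 0, 0, -0.4, 0.7, 13, 0, 0, 0, 0, -0.4, 0.7, 14, 0, 0, 0, 0, -0.4, 0.7, 14, 0, 0, 0, 0, -0.4, 0.7, 14, 0, 0]
}}

```text
time: 8.75
eef_pos: [0.4897, 0.0972, 0.1368]
orientation: [0.0, -0.075, 0.997, -0.0]
force: [0.5, 0.2, -4.1]
width: 0.0176
gripper_force: 78.6
```

Request:
{"fn": "arm_command", "kwargs": {
  "series": [0, 0, 0, 0, 0.7, 0, 0, 0, 0, 0, 0, 1.4, 0, 0, 0, 0, 0, 0, 2, 0, 0, 0, 0, 0, 0, 2.5, 0, 0, 0, 0, 0, 0, 3, 0, 0, 0, 0, 0, 0, 3.5, 0, 0, 0, 0, 0, 0, 3.5, 0, 0, 0, 0, 0, 0, 3.5, 0, 0]
}}

```text
time: 9.55
eef_pos: [0.4892, 0.1007, 0.1368]
orientation: [-0.0, -0.075, 0.997, -0.0]
force: [0.6, -0.7, -5.8]
width: 0.017
gripper_force: 78.6
```

Request:
{"fn": "arm_command", "kwargs": {
  "series": [0, 0, 0, 0, 0.5, 0, 0, 0, 0, 0, 0, 1, 0, 0, 0, 0, 0, 0, 1.5, 0, 0, 0, 0, 0, 0, 2, 0, 0, 0, 0, 0, 0, 2.5, 0, 0, 0, 0, 0, 0, 2.5, 0, 0, 0, 0, 0, 0, 2.5, 0, 0]
}}

```text
time: 10.25
eef_pos: [0.4888, 0.1032, 0.1368]
orientation: [0.0, -0.075, 0.997, -0.0]
force: [-0.6, -0.3, -5.3]
width: 0.0168
gripper_force: 78.6
```

Request:
{"fn": "arm_command", "kwargs": {
  "series": [0, 0, 0, 0, 0.5, 0, 0, 0, 0, 0, 0, 1, 0, 0, 0, 0, 0, 0, 1.5, 0, 0, 0, 0, 0, 0, 1.5, 0, 0, 0, 0, 0, 0, 1.5, 0, 0]
}}

```text
time: 10.75
eef_pos: [0.4886, 0.1047, 0.1368]
orientation: [0.0, -0.075, 0.997, 0.0]
force: [-0.2, -0.3, -3.9]
width: 0.0173
gripper_force: 78.6
```

Request:
{"fn": "arm_command", "kwargs": {
  "series": [0, 0, 0, 0, 0.4, 0, 0, 0, 0, 0, 0, 0.8, 0, 0, 0, 0, 0, 0, 1.2, 0, 0, 0, 0, 0, 0, 1.2, 0, 0, 0, 0, 0, 0, 1.2, 0, 0]
}}

```text
time: 11.25
eef_pos: [0.4885, 0.1057, 0.1368]
orientation: [0.0, -0.075, 0.997, -0.0]
force: [0.3, -0.1, -4.1]
width: 0.0171
gripper_force: 78.6
```

Request:
{"fn": "arm_command", "kwargs": {
  "series": [0, 0, 0, 0, 0.4, 0, 0, 0, 0, 0, 0, 0.8, 0, 0, 0, 0, 0, 0, 1.2, 0, 0, 0, 0, 0, 0, 1.2, 0, 0, 0, 0, 0, 0, 1.2, 0, 0]
}}

```text
time: 11.75
eef_pos: [0.4884, 0.1059, 0.1368]
orientation: [0.0, -0.074, 0.997, -0.001]
force: [0.7, -4.1, -5.0]
width: 0.0167
gripper_force: 78.6
```

```bash
python3 - <<'E'
from h import *
s=arm.read_state();print(s['eef_pos'],s['force'],s['wrist_torque'])
w=cam('wrist');p=s['eef_pos'];n=np.array([-.1478,.989,0])
cv2.imwrite('pics/w4.png',cv2.resize(w['pixels'][0:240,280:440],None,fx=2.5,fy=2.5,interpolation=0)[:,:,::-1])
E
```

```text
[0.4884293  0.10585919 0.13683272] [ 0.66206974 -4.14440181 -5.01845915] [-1.09424574 -0.10042634  0.15304185]
```

View pics/w4.png

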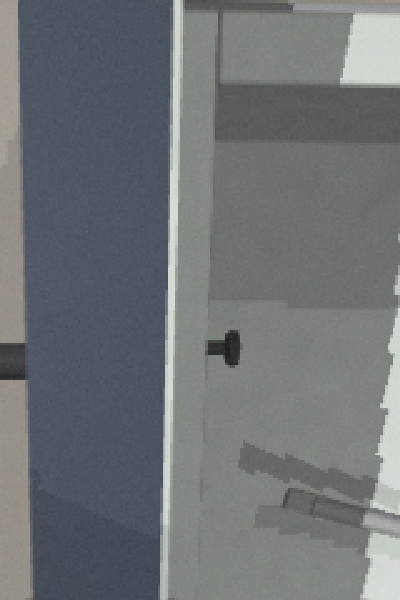

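The back is against the rim, with no gap along the visible length. Contact started at the expected depth, so I'll press on.

Request:
{"fn": "arm_command", "kwargs": {
  "series": [0, 0, 0, 0, 0.5, 0, 0, 0, 0, 0, 0, 1, 0, 0, 0, 0, 0, 0, 1.5, 0, 0, 0, 0, 0, 0, 1.5, 0, 0, 0, 0, 0, 0, 1.5, 0, 0, 0, 0, 0, 0, 1.5, 0, 0]
}}

```text
time: 12.4
eef_pos: [0.4884, 0.106, 0.1369]
orientation: [0.0, -0.074, 0.997, -0.002]
force: [0.6, -7.6, -4.3]
width: 0.0169
gripper_force: 78.7
```

```bash
python3 - <<'E'
from h import *
s=arm.read_state();print(s['eef_pos'],s['force'],s['wrist_torque'],R.from_quat(s['orientation'][[1,2,3,0]]).apply([[0,1,0],[0,0,1]]))
E
```

```text
[0.48844078 0.10600398 0.13687017] [ 0.60741641 -7.64296348 -4.32550205] [-1.69730986 -0.26719923  0.21104594] [[-1.47957284e-01  9.88987725e-01 -3.45281007e-03]
 [ 6.72302842e-04 -3.39065617e-03 -9.99994026e-01]]
```

Request:
{"fn": "arm_command", "kwargs": {
  "series": [0, 0, 0, 0, 0.5, 0, 0, 0, 0, 0, 0, 1, 0, 0, 0, 0, 0, 0, 1.5, 0, 0, 0, 0, 0, 0, 1.9, 0, 0, 0, 0, 0, 0, 1.9, 0, 0, 0, 0, 0, 0, 1.9, 0, 0, 0, 0, 0, 0, 1.9, 0, 0, 0, 0, 0, 0, 1.9, 0, 0, 0, 0, 0, 0, 1.9, 0, 0, 0, 0, 0, 0, 1.9, 0, 0]
}}

```text
time: 13.4
eef_pos: [0.4884, 0.1061, 0.1369]
orientation: [0.0, -0.074, 0.997, -0.003]
force: [0.5, -9.4, -4.7]
width: 0.0172
gripper_force: 78.8
```

```bash
python3 - <<'E'
from h import *
w=cam('wrist');s=arm.read_state();p=s['eef_pos'];print(p,s['force'],s['wrist_torque'],R.from_quat(s['orientation'][[1,2,3,0]]).apply([[0,1,0],[0,0,1]]),s['width'])
t=cam('side');n=np.array([-.1478,.989,0]);yb=np.array([-.989,-.1478,0])
im=t['pixels'].astype(int);m=(im[...,2]-im[...,0]>6)&(im.sum(2)<260);m[:,:235]=0;m[:,360:]=0;m[:140]=0;m[230:]=0
B=[p+yb*a*.148-n*.009+np.array([0,0,z-.1269]) for z in(0,.15) for a in(1,-1)];px=proj(t,B);print(px.round(1))
I=cv2.resize(t['pixels'][110:230,215:365],None,fx=5,fy=5,interpolation=0)
for a in px: cv2.drawMarker(I,(int((a[0]+.5-215)*5),int((a[1]+.5-110)*5)),(255,0,0),0,14,1)
cv2.imwrite('pics/s5.png',I[:,:,::-1])
E
```

```text
[0.48842495 0.10612032 0.1368785 ] [-0.05183541 -8.40063197 -3.22377659] [-2.19552625 -0.33060878  0.34260977] [[-0.14715551  0.98909563 -0.005923  ]
 [ 0.00106369 -0.00582994 -0.99998244]] 0.017065332047963257
[[248.9 211.2]
 [336.  196.1]
 [245.1 171. ]
 [338.2 157.3]]
```

View pics/s5.png

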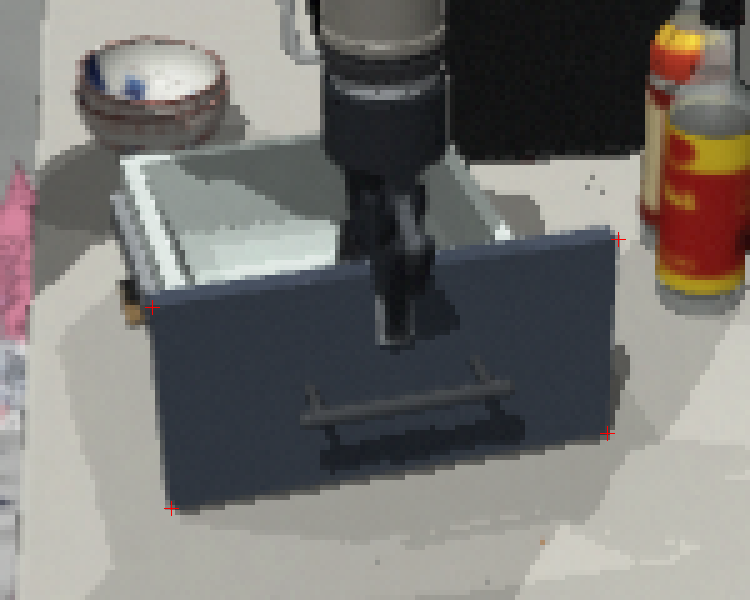

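Request:
{"fn": "arm_command", "kwargs": {
  "series": [-0.2, 0, 0, 0, 0.3, 0, 0, -0.4, 0, 0, 0, 0.6, 0, 0, -0.6, 0, 0, 0, 1, 0, 0, -0.6, 0, 0, 0, 1, 0, 0, -0.6, 0, 0, 0, 1, 0, 0, -0.6, 0, 0, 0, 1, 0, 0, -0.6, 0, 0, 0, 1, 0, 0]
}}

```text
time: 14.2
eef_pos: [0.4885, 0.1058, 0.1368]
orientation: [0.0, -0.073, 0.997, 0.001]
force: [1.0, -10.8, -3.8]
width: 0.0171
gripper_force: 78.8
```

```bash
cat > f.py <<'E'
from h import *
F=[]
for i in range(6):
    cam('top');s=arm.read_state();F.append(s['force'])
print(np.round(F,1).tolist(),s['eef_pos'],s['wrist_torque'],R.from_quat(s['orientation'][[1,2,3,0]]).apply([[0,1,0],[0,0,1]]).round(4),s['time'])
E
python3 f.py
```

```text
[[1.0, -10.1, -4.0], [2.1, -10.7, -4.0], [1.2, -12.1, -4.1], [0.7, -11.3, -5.4], [0.3, -11.3, -4.4], [1.1, -10.6, -3.1]] [0.48845432 0.10583101 0.13682039] [-2.66622688 -0.35945451  0.34483194] [[-1.466e-01  9.892e-01  2.700e-03]
 [-2.000e-04  2.700e-03 -1.000e+00]] 14.5
```

```bash
python3 -c "
from rig import arm
print(arm.job_done())"
```

```text
the job is handed in; nothing more can be done
None
```

I handed in the job with the front pressed against the box over both dowels, square within about 0.5° and 10 mm above the worktop, held with a steady push of about 11 N; the judge returned no verdict.

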